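# Daily balance check: centre the check weight on the pan and shut the draught shield

### The arm

A 6-joint arm with a two-finger parallel gripper is mounted at the origin on a cart in front of the work surface, level with it; the furniture and walls round the work are solid. World frame = base frame: x ahead of the robot, y to its left, z up, the work surface at z = 0. Lengths are in m, angles in rad, forces in N, time in s.
With the tool pointing down it reaches from about 0.225 to 0.725 m from the base axis. Payload 3.1 kg.
Tool frame: the origin (TCP) lies between the finger pads; the fingertips stand 19 mm ahead of it and the grasp point (between the pads) is the TCP; z points along the fingers, y is the line along which they close (so a half turn about z gives the same grasp; the last joint's range is limited). The gripper opens to 85 mm and grips with 20 to 120 N. Pads are 22 mm wide; open, the fingers measure 114 mm over their backs; the gripper's body (76 mm by 85 mm) begins 54 mm behind the grasp point. The pads swing forward as they close: fully open they stand 13 mm farther back than shut.
Start: joints at [-1.302, 0.048, 0.099, 1.622, 0, 1.443], TCP at [0.203, -0.484, 0.25] pointing down, gripper open.
Joint ranges: [-2.91, 2.91], [-0.99, 1.94], [-1.21, 1.42], [-2.12, 2.29], [-1.49, 1.47], [-3.14, 3.14]. Speed limits (rad/s): [2.79, 2.79, 3.14, 3.14, 3.14, 3.14].

### API

Orientations are given as a unit quaternion [x, y, z, w].
In Python, from bench import env gives the robot as it stands.
- The arm moves only by the tool move_arm, never from a script. Its arguments are lists of equal length, an entry for each row: "rotation": the turn, a rotation vector about the world's x, y, z in rad, a list of three; "translation": the shift along the world's x, y, z in mm, a list of three; "claw": the closure, from 0 (fully open) to 1 (shut). A call has 1 to 8 rows; each row shifts and turns the commanded pose from where the row before left it; what a row does not reach is not made up. A row lasts 1/8 s, in which the tool goes at most 62.5 mm and 10.7 degrees, less where a joint would pass 70% of its speed; a pose out of reach is approached as far as the arm can. A call is refused whole if a number of a shift passes 62.5 or a number of a turn 0.188, either way. A call with a gripper value outside its range is refused whole. The fingers move at their own pace and stop on an object; "newtons" is the grip in N (left out, the last holds). Time passes only in rows, so rows that do not move let the fingers close. It gives the time, the measured TCP pose, the force, the opening and the grip force at its end, in the units of the state.
- env.read_state(): the state, without advancing time (a new reading comes with each control period).
- env.read_camera(name): name is "scene" or "side" or "wrist"; returns the picture (420x560x3 uint8, blue, green, red); there is no depth.
- env.camera_model(name): a dict with "intrinsics" (3x3 intrinsics, pixels), "world_to_cam" (4x4, takes a point from world to camera coordinates); the wrist camera has in their place "mount" (4x4, takes a point from camera to tool coordinates, whose origin is the TCP and whose axes are the flange's). Camera axes: x right, y down, z forward; pixel columns grow to the right and rows downward; lengths in m; the calibration is good to about 2 mm. A picture is of the moment at which its call begins: read the wrist's pose just before it. camera_model takes no time and is no camera call.
- env.close_job(): hands the job in; it is judged then, once.
Trained networks look in the newest picture that a camera, given by its name, has taken for a name from the list of things; names that differ only in an ending like _2 or _b are one class to them, and where a whole thing is asked for, a point or a joint stands for the part that bears it (a point fixed in the world has none). Each returns a list of dicts, best first, with "conf" (0 to 1); they miss things now and then, are a little off and sometimes report something else, mostly with a low value. They report only what shows in the picture. A call takes as long as a camera call. They do not tell look-alikes from the thing itself.
- env.boxes_of(camera, thing): "bbox" ([centre column, centre row, width, height] as shares, 0 to 1, of the picture: columns of its width, rows of its height, round what is visible of it).
- env.landmark_of(camera, thing): "centre" ([row, column] as shares, 0 to 1, of the picture: columns of its width, rows of its height: a listed point, or the origin of a listed thing).
The state is a dict: "time": time; "joint_positions": joint angles; "qvel": joint speeds; "effort": joint torques, N m; "ee_pos": TCP position; "eef_rot": TCP orientation; "force": force on the tool from outside, world axes, zero at the start; "moment": the same for the moment, N m; "finger_gap": finger opening in m; "finger_force": force on a finger pad.
Only numpy, scipy, OpenCV 4.12 (cv2) and the standard library are available. Lean on these libraries where they do the work, as an engineer would, in place of code of your own. Each camera call takes 0.05 s, during which the arm holds its last target. There are 200 camera calls.

### The job

Do the daily check of the precision balance: take the larger of the two steel check weights from the steel tray and stand it upright in the middle of the balance pan, gently, so that the sprung pan is not overloaded. With the weight let go, swing both halves of the clear draught shield shut round it until their edges meet, and leave the smaller weight and the other things on the bench as they are.

Things in the scene. Friction and masses are not known exactly. Their poses are not given: they have to be found in the camera images.
- large_weight: the larger check weight, about 0.5 kg: bright steel, round, 75 mm tall; body 40 mm in diameter up to 51 mm, then a neck of 16 mm, then a round knob 27 mm in diameter from 62 to 75 mm; it can be gripped by the body or the knob. Origin: centre of its underside; z up along its axis. It stands on the tray's floor, 2 mm above the bench; the tray's rim is 26 mm high.
- small_weight: the smaller check weight, about 0.2 kg: same shape, 56 mm tall, body 30 mm in diameter. Origin: centre of its underside. It stays in the tray.
- balance: precision balance, white, 310 mm deep (its x) by 212 mm wide (its y), deck 58 mm high, fixed to the bench. Origin: centre of its underside; -x points to its front (display console), +y to its left, z up. The axis of the pan lies 45 mm behind the origin (at +x). A microscope stands to its left; a white smock over a chair, 0.24 m high, to its front right.
- pan_centre (a point): centre of the top face of the round steel pan, 112 mm in diameter, 76 mm above the bench when empty; a centring ring of 53 mm diameter is engraved round it. Axes as the balance's.
- pan (a joint): sinking of the sprung pan in m: 0 empty, about 0.003 under the larger weight, overloaded above 0.0075, end stop at 0.009.
- shield_left (a joint): angle in rad of the left (+y) half of the clear round draught shield: 0 = shut, grows as its front edge swings out to the left about the upright hinge at the back, 1.4 at most. It stays where it is left. Each half: half cylinder, 82 mm radius, 100 mm high, 3 mm thick, flat roof whose top is 160 mm above the bench; shut, the two surround the pan.
- shield_right (a joint): the same for the right (-y) half: 0 = shut, grows as its front edge swings out to the right.
- shield_left_knob (a point): middle of the black pull knob of the left half: an upright round pin 14 mm in diameter (16 mm head) that stands 30 mm high on the roof (z = 160 to 190 mm) near the half's front edge; this point lies 16 mm above the roof. It is 151 mm from the hinge axis; shut, the two knobs stand 18 mm to either side of the seam.
- shield_right_knob (a point): the same for the right half.
- shield_hinge (a point): a point on the upright hinge axis common to both halves, behind the pan, at the height of the knob points. Axes as the balance's.
- ipa: white bottle with white cap, 48 mm in diameter, 125 mm tall, a bystander. Origin: centre of its underside.
- dropper: white bottle with blue cap, 40 mm in diameter, 105 mm tall, a bystander. Origin: centre of its underside.
- pen: felt marker, 134 mm long, 14 mm thick, lying on the bench, a bystander.
- forceps: black tweezers, 123 mm long, lying on the bench, a bystander.
Mind the look-alikes: they are no part of the job. Leave any green or turquoise look-alike of the large_weight alone.

How it is judged:
On the way, in this order (a step that is already met when the one before it is completed fails the run):
1. the larger weight stands upright and free in the middle of the pan, the shield still open (horizontal distance between large_weight and pan_centre below 0.008 m and angle between large_weight's own z axis and vertical below 0.05 rad and value of joint pan between 0.002 and 0.0045 m and contact force between the fingers and large_weight below 0.1 N and linear speed of large_weight below 0.03 m/s and value of joint any of shield_left, shield_right above 0.3 rad), for 0.3 s.
2. both halves of the shield are shut, edge to edge (value of joint each of shield_left, shield_right below 0.035 rad), for 0.2 s.
At the end, for the whole second after the job is handed in: The larger weight stands upright (within 0.05 rad) and at rest on the pan, its axis within 8 mm of the pan's centre, the pan carrying it alone (sunk 2 to 4.5 mm), and both halves of the shield are shut to within 0.035 rad (about 6 mm at the front edge) (all of step 2 and horizontal distance between large_weight and pan_centre below 0.008 m and angle between large_weight's own z axis and vertical below 0.05 rad and value of joint pan between 0.002 and 0.0045 m and linear speed of large_weight below 0.02 m/s); the robot touches nothing.
It fails at once if the pan was overloaded (sunk more than 7.5 mm): weight dropped or pressed down (value of joint pan above 0.0075 m).
It fails at once if the larger weight was tipped over (angle between large_weight's own z axis and vertical above 0.7 rad).
It fails at once if the smaller weight was disturbed (distance of small_weight from where it was at the start of the episode above 0.025 m or angle between small_weight's own z axis and vertical above 0.4 rad).
It fails at once if a bottle, the marker or the tweezers was disturbed (distance of any of ipa, dropper, pen, forceps from where it was at the start of the episode above 0.03 m).
It also fails if it takes over 67 s, if anything falls off the work surface, if the arm or the gripper's body presses on something with over 40 N, if the wrist force passes 120 N, or if a joint passes its speed limit or range.

## Working session

There is one attempt and no reset: what is moved stays moved. The work goes in short steps, Python scripts to look and compute and a tool call to move; the robot and the scene stay as the last step left them, time stands still between calls to the robot, and variables do not carry over. Pictures are saved under pics/ and viewed, at most 10 in all, crops included, and the job is handed in when it is done.

Besides the shell and the picture viewer there is one more tool, called after "Request:" in YAML: its name, and indented under it one key for each argument. move_arm: Moves the arm, as the interface text tells. Its arguments: {"type":"object","properties":{"rotation":{"type":"array"},"translation":{"type":"array"},"claw":{"type":"array"},"newtons":{"type":"number"}},"required":["rotation","translation","claw"]}

```bash
mkdir -p pics; ls; python3 - <<'E'
from bench import env
import cv2,numpy as np
print(env.read_state())
for c in("scene","side"):
    cv2.imwrite(f"pics/{c}0.png",env.read_camera(c))
    m=env.camera_model(c);print(c,np.round(m["intrinsics"],1).tolist(),np.round(m["world_to_cam"],3).tolist())
    for t in("large_weight","small_weight","pan_centre","shield_left_knob","shield_right_knob","shield_hinge","balance","ipa","dropper"):
        print(t,[(round(d["conf"],2),round(d["centre"][1]*560),round(d["centre"][0]*420)) for d in env.landmark_of(c,t)][:4])
print(env.camera_model("wrist"))
E
```

```text
pics
{'time': 0.0, 'joint_positions': array([-1.30178158e+00,  4.87182503e-02,  9.75926617e-02,  1.62198774e+00,
        2.39325005e-06,  1.44300048e+00]), 'qvel': array([-0.00166606,  0.00035689,  0.00116891,  0.00010349, -0.000578  ,
       -0.00035972]), 'effort': array([ 1.00498733e-04, -3.38782096e+01,  3.20014966e+01,  2.03102123e-02,
       -6.26615065e-05,  8.00996816e-07]), 'ee_pos': array([ 0.20274158, -0.48366342,  0.24913141]), 'eef_rot': array([ 9.80381493e-01,  1.97106029e-01, -8.05396311e-05, -1.15570027e-03]), 'force': array([0.44796562, 0.90807447, 0.25383612]), 'moment': array([0.00865293, 0.01644318, 0.03137818]), 'finger_force': 0.0, 'finger_gap': 0.08510013974204403}
scene [[384.3, 0.0, 279.0], [0.0, 384.3, 210.3], [0.0, 0.0, 1.0]] [[-0.828, -0.56, -0.012, 0.379], [-0.418, 0.632, -0.653, 0.451], [0.373, -0.536, -0.757, 0.862], [0.0, 0.0, 0.0, 1.0]]
large_weight [(0.62, 349, 175), (0.6, 292, 197), (0.57, 326, 169)]
small_weight [(0.71, 265, 300), (0.4, 323, 202)]
pan_centre [(0.91, 246, 277), (0.51, 320, 202)]
shield_left_knob [(0.94, 199, 293)]
shield_right_knob 
[... 457 characters left out ...]
51, 298, 309)]
shield_left_knob [(0.62, 239, 143)]
shield_right_knob [(0.9, 268, 188)]
shield_hinge [(0.84, 275, 160)]
balance []
ipa [(0.96, 325, 213)]
dropper [(0.64, 348, 236)]
{'intrinsics': array([[306.26678014,   0.        , 282.86204316],
       [  0.        , 306.26678014, 209.13450131],
       [  0.        ,   0.        ,   1.        ]]), 'mount': array([[-1.69217963e-04, -9.52664664e-01, -3.04023040e-01,
         7.80402631e-02],
       [ 9.99999985e-01, -1.54546490e-04, -7.23201109e-05,
         5.34489750e-04],
       [ 2.19111203e-05, -3.04023048e-01,  9.52664676e-01,
        -1.23306374e-01],
       [ 0.00000000e+00,  0.00000000e+00,  0.00000000e+00,
         1.00000000e+00]])}
```

View pics/scene0.png

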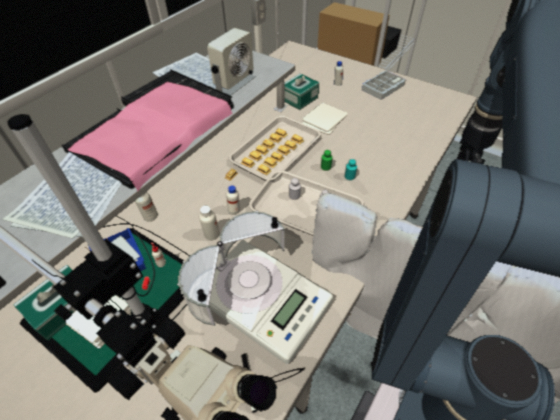

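View pics/side0.png

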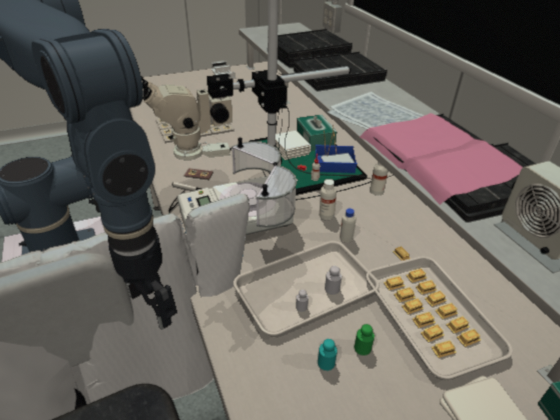

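The scene picture shows the steel large weight at about (294,190), green and turquoise look-alikes at (327,160) and (351,168), and the open shield round the pan at (247,277). The side picture shows the large weight at (333,281), the small one at (302,299) and the smock in front of the tray and balance.

```bash
cat > h.py <<'E'
from bench import env
import numpy as np,cv2
from scipy.spatial.transform import Rotation as R
def cam(c,st=None):
    m=env.camera_model(c);K=np.array(m["intrinsics"])
    if c!="wrist": W=np.array(m["world_to_cam"])
    else:
        st=st or env.read_state();T=np.eye(4);T[:3,:3]=R.from_quat(st["eef_rot"]).as_matrix();T[:3,3]=st["ee_pos"]
        W=np.linalg.inv(T@np.array(m["mount"]))
    return K,W
def onplane(K,W,uv,z):
    d=W[:3,:3].T@np.linalg.inv(K)@[*uv,1];o=-W[:3,:3].T@W[:3,3]
    return o+d*(z-o[2])/d[2]
def proj(K,W,p):
    q=K@(W[:3,:3]@np.asarray(p)+W[:3,3]);return q[:2]/q[2]
def tri(a,b):
    (K,W,u),(K2,W2,v)=a,b
    x=cv2.triangulatePoints(K@W[:3],K2@W2[:3],np.float64(u),np.float64(v)).ravel();return x[:3]/x[3]
E
python3 - <<'E'
from h import *
S=cam("scene");D=cam("side")
for n,u,v,z in [("large",(292,197),(333,292),.002),("pan",(246,277),(246,191),.076),("kl",(199,293),(239,143),.176),("kr",(277,221),(268,188),.176),("hinge",(214,242),(275,160),.176),("ipa",(210,234),(325,213),0),("drop",(233,208),(348,236),0),("small",(0,0),(302,308),.002)]:
    t=tri((*S,u),(*D,v)) if u[0] else 0
    print(n,np.round(t,3),onplane(*S,u,z)[:2].round(3),onplane(*D,v,z)[:2].round(3))
E
```

```text
large [ 0.651 -0.368 -0.013] [ 0.645 -0.356] [ 0.642 -0.379]
pan [0.548 0.012 0.084] [0.555 0.008] [0.548 0.021]
kl [0.572 0.143 0.174] [0.575 0.143] [0.568 0.137]
kr [ 0.555 -0.128  0.178] [ 0.547 -0.127] [ 0.564 -0.121]
hinge [0.64  0.014 0.171] [0.64  0.016] [0.635 0.005]
ipa [ 0.77  -0.083  0.005] [ 0.774 -0.085] [ 0.773 -0.078]
drop [ 0.781 -0.207  0.006] [ 0.781 -0.209] [ 0.787 -0.2  ]
small 0 [ 3.099 -0.763] [ 0.547 -0.398]
```

Request:
move_arm:
  rotation:
    - [0,0,0]
    - [0,0,0]
    - [0,0,0]
    - [0,0,0]
    - [0,0,0]
    - [0,0,0]
    - [0,0,0]
    - [0,0,0]
  translation:
    - [0,0,50]
    - [0,0,40]
    - [50,10,0]
    - [55,10,0]
    - [55,10,0]
    - [55,20,0]
    - [55,20,0]
    - [55,20,0]
  claw: [0,0,0,0,0,0,0,0]

```text
time: 2.0
ee_pos: [0.5296, -0.3935, 0.3404]
eef_rot: [0.98, 0.197, 0.0, 0.0]
force: [-0.4, -1.1, 0.1]
finger_gap: 0.0853
finger_force: 0.0
```

Request:
move_arm:
  rotation:
    - [0,0,0]
    - [0,0,0]
    - [0,0,0]
    - [0,0,0]
  translation:
    - [30,20,-30]
    - [20,20,-30]
    - [0,0,-20]
    - [0,0,0]
  claw: [0,0,0,0]

```text
time: 2.5
ee_pos: [0.5773, -0.3531, 0.2573]
eef_rot: [0.98, 0.198, -0.002, -0.002]
force: [-1.0, -0.2, 0.6]
finger_gap: 0.0853
finger_force: 0.0
```

```bash
python3 - <<'E'
from h import *
st=env.read_state();print(st["time"],st["ee_pos"],st["eef_rot"],st["joint_positions"])
im=env.read_camera("wrist");cv2.imwrite("pics/w1.png",im)
K,W=cam("wrist",st)
for t in("large_weight","small_weight","dropper"):
    for d in env.landmark_of("wrist",t)[:4]:
        uv=(d["centre"][1]*560,d["centre"][0]*420);print(t,round(d["conf"],2),np.round(uv),onplane(K,W,uv,.002).round(4))
E
```

```text
2.5 [ 0.57729078 -0.3530864   0.25734857] [ 0.9802987   0.1975016  -0.00185151 -0.00203553] [-6.47913307e-01  4.85573992e-01  6.39979012e-01  1.73070408e+00
 -7.71461699e-05  2.09606071e+00]
large_weight 0.75 [438. 197.] [ 0.6296 -0.5459  0.002 ]
large_weight 0.71 [314. 131.] [ 0.6425 -0.3657  0.002 ]
large_weight 0.57 [403. 262.] [ 0.53   -0.5503  0.002 ]
small_weight 0.57 [301. 209.] [ 0.5456 -0.3906  0.002 ]
```

View pics/w1.png

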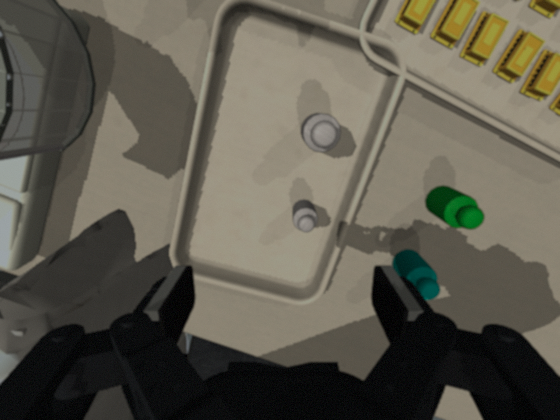

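The wrist picture shows the large weight with its knob at about (322,132), the small one at (304,215), and the look-alikes outside the tray. The large weight lies 0.739 m from the base axis, which the joint geometry allows at the grasp height.

```bash
python3 - <<'E'
from h import *
st=env.read_state();K,W=cam("wrist",st)
im=cv2.imread("pics/w1.png")
for z in(.002,.053,.077):print(z,proj(K,W,(.6425,-.3657,z)).round(1))
crop=cv2.resize(im[90:240,250:400],None,fx=4,fy=4,interpolation=cv2.INTER_CUBIC);cv2.imwrite("pics/w1c.png",crop)
g=cv2.cvtColor(crop,cv2.COLOR_BGR2GRAY)
c=cv2.HoughCircles(g[:300],cv2.HOUGH_GRADIENT,1,20,param1=80,param2=25,minRadius=35,maxRadius=95)
for x,y,r in (c[0][:5] if c is not None else []):
    uv=(250+(x-1.5)/4,90+(y-1.5)/4);print(np.round(uv,1),r/4,onplane(K,W,uv,.077)[:2].round(4),onplane(K,W,uv,.053)[:2].round(4))
E
```

```text
0.002 [310.4 131.3]
0.053 [314.7 134.2]
0.077 [317.2 135.9]
```

View pics/w1c.png

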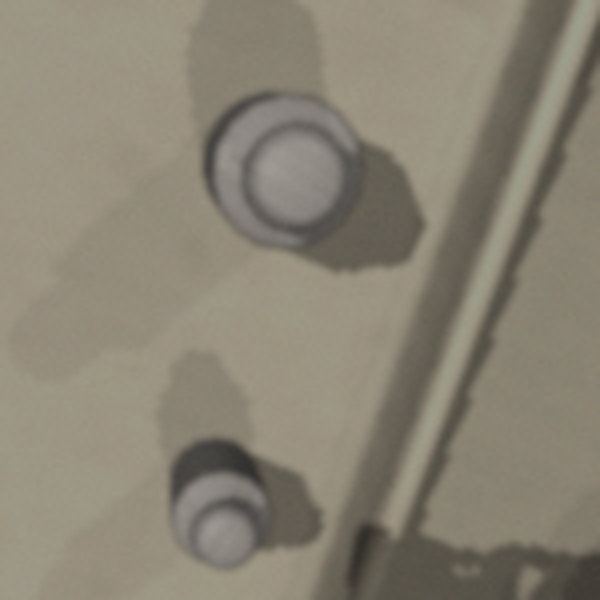

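The crop shows the large weight's knob circle centred at crop (296,175), i.e. full picture (323.6,133.4). The arm had not settled when it was taken, so I take a settled picture and fit the circles again.

```bash
python3 - <<'E'
from h import *
env.read_camera("wrist");env.read_camera("wrist")
st=env.read_state();K,W=cam("wrist",st);im=env.read_camera("wrist");print(st["ee_pos"],st["eef_rot"],st["qvel"].round(3))
d=[x for x in env.landmark_of("wrist","large_weight")]
for x in d: uv=(x["centre"][1]*560,x["centre"][0]*420);print(np.round(uv,1),onplane(K,W,uv,.002)[:2].round(4))
old=cv2.imread("pics/w1.png")[98:160,296:350]
r=cv2.matchTemplate(im,old,cv2.TM_CCOEFF_NORMED);_,s,_,p=cv2.minMaxLoc(r);sh=np.array(p)-(296,98);print(s,sh)
print(onplane(K,W,np.array((323.6,133.4))+sh,.077)[:2],onplane(K,W,np.array((321.6,131.6))+sh,.053)[:2])
E
```

```text
[ 0.57805309 -0.35504105  0.2621963 ] [0.98046134 0.19670585 0.001015   0.00115788] [-0.     0.002 -0.006 -0.003 -0.    -0.   ]
[400.5 261. ] [ 0.5311 -0.5532]
[433.6 197.6] [ 0.6279 -0.548 ]
[312.6 132.4] [ 0.6424 -0.3687]
0.9797163605690002 [-4  0]
[ 0.6456341  -0.36693712] [ 0.64616306 -0.36746098]
```

Request:
move_arm:
  rotation:
    - [0,0,0]
    - [0,0,0]
    - [0,0,0]
    - [0,0,0]
    - [0,0,0]
  translation:
    - [35,-7,-40]
    - [32,-6,-40]
    - [0,0,-30]
    - [0,0,0]
    - [0,0,0]
  claw: [0.25,0.25,0.25,0.25,0.25]
  newtons: 40

```text
time: 3.52
ee_pos: [0.6452, -0.3678, 0.1527]
eef_rot: [0.98, 0.197, 0.001, 0.001]
force: [0.4, 0.1, 0.5]
finger_gap: 0.0641
finger_force: 0.0
```

Request:
move_arm:
  rotation:
    - [0,0,0]
    - [0,0,0]
    - [0,0,0]
    - [0,0,0]
    - [0,0,0]
    - [0,0,0]
  translation:
    - [0,0,-35]
    - [0,0,-35]
    - [0,0,-25]
    - [0,0,-15]
    - [0,0,0]
    - [0,0,0]
  claw: [0.25,0.25,0.25,0.25,0.25,0.25]

```text
time: 4.28
ee_pos: [0.646, -0.3681, 0.043]
eef_rot: [0.98, 0.197, 0.001, 0.001]
force: [0.6, -0.4, -0.1]
finger_gap: 0.0637
finger_force: 0.0
```

Request:
move_arm:
  rotation:
    - [0,0,0]
    - [0,0,0]
    - [0,0,0]
    - [0,0,0]
    - [0,0,0]
    - [0,0,0]
  translation:
    - [0,0,0]
    - [0,0,0]
    - [0,0,0]
    - [0,0,0]
    - [0,0,0]
    - [0,0,0]
  claw: [0.4,0.5,0.6,0.7,0.7,0.7]

```text
time: 5.03
ee_pos: [0.6453, -0.3673, 0.0416]
eef_rot: [0.98, 0.197, 0.001, 0.0]
force: [-0.1, 0.3, 5.3]
finger_gap: 0.039
finger_force: 41.5
```

Request:
move_arm:
  rotation:
    - [0,0,0]
    - [0,0,0]
    - [0,0,0]
    - [0,0,0]
    - [0,0,0]
    - [0,0,0]
    - [0,0,0]
    - [0,0,0]
  translation:
    - [0,0,15]
    - [0,0,35]
    - [0,0,45]
    - [0,0,45]
    - [0,0,45]
    - [0,0,45]
    - [0,0,40]
    - [0,0,20]
  claw: [0.7,0.7,0.7,0.7,0.7,0.7,0.7,0.7]

```text
time: 6.02
ee_pos: [0.6409, -0.3654, 0.3206]
eef_rot: [0.98, 0.197, 0.001, 0.001]
force: [7.6, -6.2, 17.3]
finger_gap: 0.0389
finger_force: 42.0
```

Request:
move_arm:
  rotation:
    - [0,0,-0.05]
    - [0,0,-0.05]
    - [0,0,-0.05]
    - [0,0,-0.05]
    - [0,0,0]
    - [0,0,0]
    - [0,0,0]
    - [0,0,0]
  translation:
    - [-10,30,0]
    - [-20,45,0]
    - [-20,50,0]
    - [-20,50,0]
    - [-20,50,0]
    - [-20,50,0]
    - [-20,50,0]
    - [-15,32,0]
  claw: [0.7,0.7,0.7,0.7,0.7,0.7,0.7,0.7]

```text
time: 7.02
ee_pos: [0.4973, -0.0114, 0.322]
eef_rot: [0.995, 0.103, 0.001, 0.002]
force: [0.4, 0.0, -5.1]
finger_gap: 0.0391
finger_force: 42.2
```

Request:
move_arm:
  rotation:
    - [0,0,0]
    - [0,0,0]
    - [0,0,0]
    - [0,0,0]
  translation:
    - [0,0,0]
    - [0,0,0]
    - [0,0,0]
    - [0,0,0]
  claw: [0.7,0.7,0.7,0.7]

```text
time: 7.52
ee_pos: [0.4992, -0.0144, 0.3224]
eef_rot: [0.995, 0.101, 0.002, 0.002]
force: [-0.6, 0.0, -4.7]
finger_gap: 0.0382
finger_force: 42.3
```

```bash
cat > look.py <<'E'
from h import *
import sys
st=env.read_state();print(st["time"],st["ee_pos"].round(4),st["eef_rot"].round(4),st["joint_positions"].round(2),st["finger_gap"])
im=env.read_camera("wrist");cv2.imwrite(f"pics/{sys.argv[1]}.png",im);K,W=cam("wrist",st)
for t,z in(("pan_centre",.076),("shield_left_knob",.176),("shield_right_knob",.176),("shield_hinge",.176),("large_weight",float(sys.argv[2]))):
    for d in env.landmark_of("wrist",t)[:2]:
        uv=(d["centre"][1]*560,d["centre"][0]*420);print(t,round(d["conf"],2),np.round(uv,1),onplane(K,W,uv,z).round(4))
E
python3 look.py w2 .29
```

```text
7.525 [ 0.4992 -0.0144  0.3224] [0.9948 0.1013 0.0015 0.0021] [-0.16  0.01  0.2   1.76 -0.    2.78] 0.0382232810934305
pan_centre 0.83 [272.  137.7] [0.5451 0.0066 0.076 ]
shield_left_knob 0.83 [112.1  80.3] [0.5719 0.1413 0.176 ]
shield_right_knob 0.63 [411.6 166.4] [ 0.5538 -0.1208  0.176 ]
shield_hinge 0.85 [292.6  34.4] [0.6341 0.0045 0.176 ]
large_weight 0.91 [283.6 254.9] [ 0.501 -0.015  0.29 ]
large_weight 0.57 [109.   80.7] [0.5729 0.0837 0.29  ]
```

View pics/w2.png

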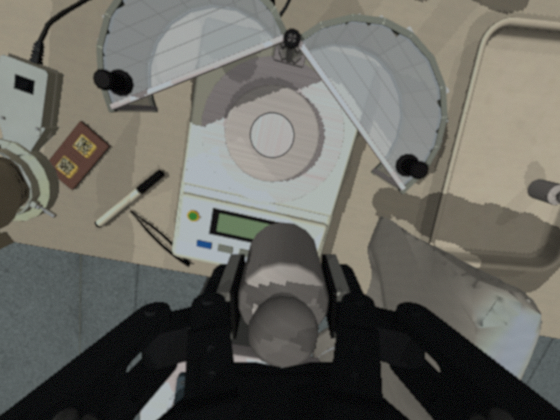

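The wrist picture shows the weight held upright, the pan's engraved ring centred near (272,135), the knobs at (112,82) and (408,165) and the hinge at (292,38). I fit the ring precisely.

```bash
python3 - <<'E'
from h import *
st=env.read_state();K,W=cam("wrist",st);print(st["ee_pos"],st["eef_rot"])
g=cv2.cvtColor(cv2.imread("pics/w2.png"),cv2.COLOR_BGR2GRAY)
s=cv2.GaussianBlur(cv2.resize(g[75:195,210:335],None,fx=4,fy=4,interpolation=cv2.INTER_CUBIC),(0,0),2)
for lo,hi in((75,110),(170,215)):
    c=cv2.HoughCircles(s,cv2.HOUGH_GRADIENT,1,10,param1=40,param2=20,minRadius=lo,maxRadius=hi)
    for x,y,r in (c[0][:4] if c is not None else []):
        uv=(210+(x-1.5)/4,75+(y-1.5)/4);print(np.round(uv,1),r/4,onplane(K,W,uv,.076)[:2].round(4))
for uv in((283.6,254.9),):print(onplane(K,W,uv,.2828))
E
```

```text
[ 0.49901522 -0.01371339  0.32281843] [0.99479452 0.10186016 0.00192094 0.00216285]
[272.2 134.5] 21.475 [0.5488 0.0077]
[269.8 135.2] 22.45 [0.5473 0.0104]
[272.5 137. ] 21.35 [0.546  0.0068]
[271.8 131.5] 20.7 [0.552  0.0089]
[273.2 137.8] 51.85 [0.5453 0.0058]
[ 0.49719576 -0.01520652  0.2828    ]
```

Request:
move_arm:
  rotation:
    - [0,0,0]
    - [0,0,0]
    - [0,0,0]
    - [0,0,0]
    - [0,0,0]
    - [0,0,0]
    - [0,0,0]
  translation:
    - [25,11,0]
    - [24,11,-20]
    - [0,0,-45]
    - [0,0,-45]
    - [0,0,-45]
    - [0,0,-25]
    - [0,0,0]
  claw: [0.7,0.7,0.7,0.7,0.7,0.7,0.7]

```text
time: 8.7
ee_pos: [0.5455, 0.0087, 0.1395]
eef_rot: [0.995, 0.102, -0.002, 0.001]
force: [0.1, 0.0, -4.4]
finger_gap: 0.0389
finger_force: 42.3
```

```bash
python3 look.py w3 .1034; python3 - <<'E'
from h import *
ims=[env.read_camera(c) for c in("side","scene")]
for c in("side","scene"):
  K,W=cam(c)
  for t,z in(("large_weight",.103),("pan_centre",.076)):
    for d in env.landmark_of(c,t)[:3]:
        uv=(d["centre"][1]*560,d["centre"][0]*420);print(c,t,round(d["conf"],2),np.round(uv,1),onplane(K,W,uv,z).round(4))
f=np.hstack([cv2.resize(ims[0][90:270,160:340],(400,400)),cv2.resize(ims[1][190:340,170:320],(400,400))]);cv2.imwrite("pics/c3.png",f)
print(env.read_state()["ee_pos"],env.read_state()["force"])
E
```

```text
8.7 [0.5455 0.0087 0.1395] [ 0.9948  0.102  -0.0015  0.0015] [-0.1   0.11 -0.06  1.41 -0.    2.83] 0.03892532340766215
pan_centre 0.55 [283.5 234.5] [0.5464 0.0079 0.076 ]
shield_hinge 0.65 [364.3  79.9] [0.6342 0.005  0.176 ]
large_weight 0.57 [283.4 254.1] [0.5457 0.0079 0.1034]
side large_weight 0.84 [360.8 348.8] [ 0.5732 -0.609   0.103 ]
side large_weight 0.76 [325.4 364.5] [ 0.4914 -0.6148  0.103 ]
side pan_centre 0.53 [246.2 194. ] [0.5432 0.006  0.076 ]
scene large_weight 0.52 [246.6 272.2] [0.5506 0.0076 0.103 ]
scene pan_centre 0.72 [245.1 275.8] [0.559  0.0064 0.076 ]
scene pan_centre 0.51 [210.3 234.6] [ 0.7246 -0.0464  0.076 ]
[0.54811523 0.00846331 0.14317841] [-1.0472865  -0.43153336 -4.18115296]
```

View pics/c3.png

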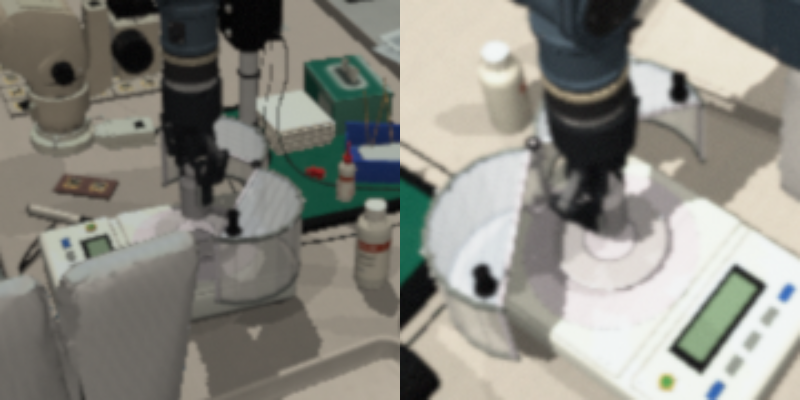

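The left half (side view) shows the weight hanging over the pan, and the right half (scene view) shows it above the engraved ring, slightly toward the front. I shift it 2 mm back and lower in small steps.

Request:
move_arm:
  rotation:
    - [0,0,0]
    - [0,0,0]
    - [0,0,0]
    - [0,0,0]
    - [0,0,0]
  translation:
    - [2,0,-10]
    - [0,0,-9]
    - [0,0,-3]
    - [0,0,0]
    - [0,0,0]
  claw: [0.7,0.7,0.7,0.7,0.7]

```text
time: 9.93
ee_pos: [0.5501, 0.0085, 0.1211]
eef_rot: [0.995, 0.102, 0.002, 0.002]
force: [0.4, -0.1, -4.6]
finger_gap: 0.0387
finger_force: 42.3
```

```bash
python3 - <<'E'
from h import *
for _ in range(4):env.read_camera("side")
s=env.read_state();print(s["ee_pos"],s["force"])
E
```

```text
[0.55022194 0.00846861 0.1213017 ] [ 0.58901534 -0.12326931 -3.49659791]
```

Expected contact is near TCP z = 0.1156.

Request:
move_arm:
  rotation:
    - [0,0,0]
    - [0,0,0]
    - [0,0,0]
    - [0,0,0]
    - [0,0,0]
  translation:
    - [0,0,-2]
    - [0,0,-2]
    - [0,0,-2]
    - [0,0,0]
    - [0,0,0]
  claw: [0.7,0.7,0.7,0.7,0.7]

```text
time: 10.75
ee_pos: [0.55, 0.0085, 0.1151]
eef_rot: [0.995, 0.102, 0.002, 0.002]
force: [-0.4, -0.8, -3.1]
finger_gap: 0.0386
finger_force: 42.5
```

Request:
move_arm:
  rotation:
    - [0,0,0]
    - [0,0,0]
    - [0,0,0]
  translation:
    - [0,0,-1.5]
    - [0,0,0]
    - [0,0,0]
  claw: [0.7,0.7,0.7]

```text
time: 11.12
ee_pos: [0.55, 0.0085, 0.1137]
eef_rot: [0.995, 0.102, 0.002, 0.002]
force: [-1.2, -0.7, -1.1]
finger_gap: 0.0389
finger_force: 42.6
```

Request:
move_arm:
  rotation:
    - [0,0,0]
    - [0,0,0]
    - [0,0,0]
  translation:
    - [0,0,-0.7]
    - [0,0,0]
    - [0,0,0]
  claw: [0.7,0.7,0.7]

```text
time: 11.5
ee_pos: [0.5501, 0.0085, 0.1129]
eef_rot: [0.995, 0.102, 0.002, 0.002]
force: [-2.1, 0.6, 0.1]
finger_gap: 0.0389
finger_force: 42.7
```

Request:
move_arm:
  rotation:
    - [0,0,0]
    - [0,0,0]
    - [0,0,0]
    - [0,0,0]
    - [0,0,0]
    - [0,0,0]
    - [0,0,0]
    - [0,0,0]
  translation:
    - [0,0,0]
    - [0,0,0]
    - [0,0,0]
    - [0,0,0]
    - [0,0,0]
    - [0,0,0]
    - [0,0,0]
    - [0,0,0]
  claw: [0.5,0.45,0.4,0.35,0.3,0.25,0.25,0.25]

```text
time: 12.5
ee_pos: [0.5499, 0.0085, 0.1126]
eef_rot: [0.995, 0.102, 0.002, 0.002]
force: [0.4, -0.5, 0.0]
finger_gap: 0.064
finger_force: 0.0
```

Request:
move_arm:
  rotation:
    - [0,0,0]
    - [0,0,0]
    - [0,0,0]
    - [0,0,0]
    - [0,0,0]
    - [0,0,0]
    - [0,0,0]
    - [0,0,0]
  translation:
    - [0,0,15]
    - [0,0,30]
    - [0,0,40]
    - [0,0,45]
    - [0,0,45]
    - [-30,-5,30]
    - [-35,-5,0]
    - [-20,0,0]
  claw: [0.25,0.25,0.25,0.25,0.25,0.25,0.25,0.25]

```text
time: 13.5
ee_pos: [0.4641, -0.0018, 0.3202]
eef_rot: [0.995, 0.102, 0.004, 0.003]
force: [0.1, -0.9, 1.2]
finger_gap: 0.0642
finger_force: 0.0
```

Request:
move_arm:
  rotation:
    - [0,0,0]
    - [0,0,0]
    - [0,0,0]
    - [0,0,0]
  translation:
    - [0,0,0]
    - [0,0,0]
    - [0,0,0]
    - [0,0,0]
  claw: [1,1,1,1]

```text
time: 14.0
ee_pos: [0.4653, -0.0015, 0.3172]
eef_rot: [0.995, 0.102, 0.002, 0.002]
force: [-0.8, 1.3, 0.4]
finger_gap: 0.0001
finger_force: 0.0
```

```bash
python3 look.py w4 .073
```

```text
14.0 [ 0.4653 -0.0015  0.3172] [0.9948 0.1021 0.0015 0.0021] [-0.15 -0.08  0.11  1.75 -0.    2.79] 7.805672594181262e-05
shield_left_knob 0.97 [123.   36.6] [0.5711 0.1447 0.176 ]
shield_right_knob 0.59 [442.4 133.6] [ 0.5523 -0.1219  0.176 ]
large_weight 0.93 [288.1 107.6] [0.548  0.0079 0.073 ]
```

View pics/w4.png

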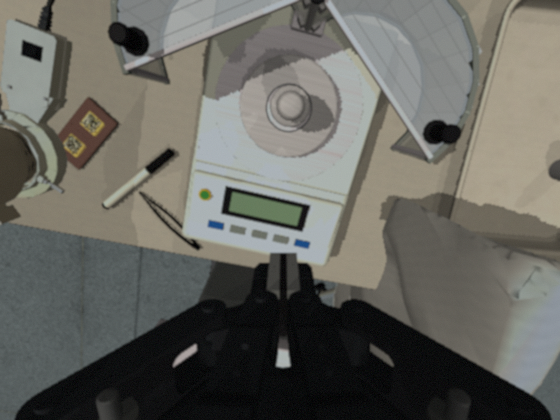

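The wrist picture shows the weight standing on the pan, body centred near (289,107) inside the ring, pan rim spanning columns 238–341. I check the centring against the pan's rim and compute the knob pushes.

```bash
python3 - <<'E'
from h import *
st=env.read_state();K,W=cam("wrist",st);print(st["ee_pos"].round(4))
g=cv2.GaussianBlur(cv2.cvtColor(cv2.imread("pics/w4.png"),cv2.COLOR_BGR2GRAY),(0,0),1).astype(np.float32)
G=np.hypot(cv2.Sobel(g,5,1,0),cv2.Sobel(g,5,0,1));G=np.minimum(G,np.percentile(G,85))
a=np.linspace(0,2*np.pi,120)
def sc(cx,cy,r,z):
    p=np.array([proj(K,W,(cx+r*np.cos(t),cy+r*np.sin(t),z)) for t in a],np.float32)
    return cv2.remap(G,p[:,:1],p[:,1:],1).mean()
for n,r,z in(("rim",.056,.073),("ring",.0265,.073),("body",.020,.124),("knob",.0135,.148)):
    b=sorted(((sc(x,y,r,z),round(x,4),round(y,4)) for x in np.arange(.536,.561,.001) for y in np.arange(-.004,.021,.001)),reverse=True)[:4];print(n,b)
E
```

```text
[ 0.465  -0.0015  0.3175]
rim [(np.float32(34.631588), np.float64(0.547), np.float64(0.008)), (np.float32(34.553123), np.float64(0.547), np.float64(0.005)), (np.float32(34.447758), np.float64(0.548), np.float64(0.009)), (np.float32(34.313133), np.float64(0.548), np.float64(0.008))]
ring [(np.float32(39.757107), np.float64(0.549), np.float64(0.006)), (np.float32(39.580883), np.float64(0.546), np.float64(0.006)), (np.float32(39.26557), np.float64(0.55), np.float64(0.007)), (np.float32(38.919662), np.float64(0.547), np.float64(0.01))]
body [(np.float32(38.926357), np.float64(0.546), np.float64(0.008)), (np.float32(38.85328), np.float64(0.546), np.float64(0.009)), (np.float32(38.833023), np.float64(0.547), np.float64(0.009)), (np.float32(37.827686), np.float64(0.544), np.float64(0.005))]
knob [(np.float32(39.739918), np.float64(0.552), np.float64(0.01)), (np.float32(39.650566), np.float64(0.551), np.float64(0.012)), (np.float32(39.396965), np.float64(0.552), np.float64(0.011)), (np.float32(39.18668), np.float64(0.552), np.float64(0.012))]
```

```bash
python3 - <<'E'
from h import *
S=cam("scene");D=cam("side")
for n,u,v in [("eyepiece",(257,388),(192,122)),("scopehead?",(180,365),(175,95)),("standarm",(75,270),(270,90)),("standblk",(150,355),(218,85)),("poletop",(22,125),(272,5))]:
    print(n,tri((*S,u),(*D,v)).round(3))
for n,u in(("eyep",(257,388)),("scopeL",(165,370)),("blk",(125,350)),("poleb",(100,250))):
    print(n,[onplane(*S,u,z)[:2].round(2) for z in(.1,.2,.3)])
H=np.array([.636,.006])
im=np.hstack([cv2.resize(cv2.imread("pics/scene0.png")[200:420,0:300],(400,293)),cv2.resize(cv2.imread("pics/side0.png")[40:260,130:430],(400,293))])
cv2.imwrite("pics/env.png",im)
E
```

```text
eyepiece [0.403 0.24  0.21 ]
scopehead? [0.431 0.3   0.294]
standarm [0.742 0.283 0.278]
standblk [0.541 0.313 0.287]
poletop [0.734 0.228 0.572]
eyep [array([0.36, 0.22]), array([0.34, 0.24]), array([0.32, 0.26])]
scopeL [array([0.55, 0.3 ]), array([0.51, 0.31]), array([0.46, 0.32])]
blk [array([0.66, 0.32]), array([0.6 , 0.33]), array([0.54, 0.34])]
poleb [array([0.92, 0.17]), array([0.84, 0.2 ]), array([0.75, 0.22])]
```

View pics/env.png

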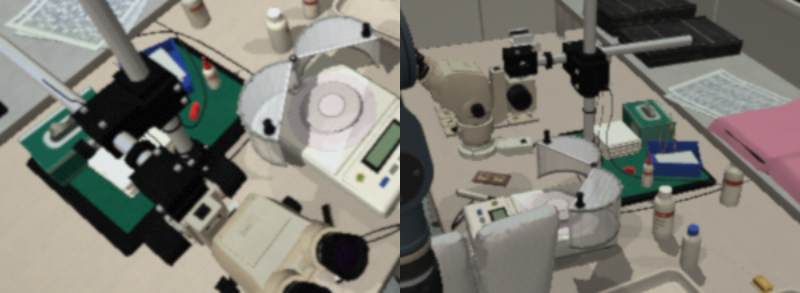

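The crops show the microscope and black stand block well left of and beyond the balance. So I turn the tool half round, with the camera side towards the robot, and push each knob along its arc with closed fingers.

```bash
python3 - <<'E'
import numpy as np
H=np.array([.636,.006]);r=.151
def L(a,d):return H+r*np.array([-np.cos(a),np.sin(a)])+d*np.array([np.sin(a),np.cos(a)])
def Rr(a,d):return H+r*np.array([-np.cos(a),-np.sin(a)])+d*np.array([np.sin(a),-np.cos(a)])
for n,f,A in(("L",L,[(1.147,.035)]+[(a,.018) for a in(1.147,1.047,.947,.847,.747,.647,.547,.447,.347,.297,.247,.217,.187,.157)]),("R",Rr,[(1.0,.035)]+[(a,.018) for a in(1.0,.9,.8,.7,.6,.5,.4,.3,.25,.2,.17,.14,.11)])):
    p=None
    for a,d in A:
        q=f(a,d)*1e3;print(n,a,q.round(1),None if p is None else (q-p).round(1));p=q
E
```

```text
L 1.147 [605.8 158. ] None
L 1.147 [590.3 151. ] [-15.5  -7. ]
L 1.047 [576.1 145.8] [-14.3  -5.3]
L 0.947 [562.4 139.1] [-13.7  -6.7]
L 0.847 [549.5 131.1] [-12.9  -8. ]
L 0.747 [537.4 121.8] [-12.1  -9.3]
L 0.647 [526.4 111.4] [-11.1 -10.4]
L 0.547 [516.4  99.9] [-10.  -11.5]
L 0.447 [507.6  87.5] [ -8.8 -12.4]
L 0.347 [500.1  74.3] [ -7.5 -13.2]
L 0.297 [496.9  67.4] [-3.2 -6.9]
L 0.247 [494.   60.4] [-2.9 -7. ]
L 0.217 [492.4  56.1] [-1.6 -4.3]
L 0.187 [491.   51.8] [-1.4 -4.3]
L 0.157 [489.7  47.4] [-1.3 -4.4]
R 1.0 [ 583.9 -140. ] None
R 1.0 [ 569.6 -130.8] [-14.3   9.2]
R 0.9 [ 556.2 -123.5] [-13.3   7.3]
R 0.8 [ 543.7 -114.9] [-12.5   8.6]
R 0.7 [ 532.1 -105. ] [-11.6   9.8]
R 0.6 [521.5 -94.1] [-10.6  10.9]
R 0.5 [512.1 -82.2] [-9.4 11.9]
R 0.4 [503.9 -69.4] [-8.2 12.8]
R 0.3 [497.1 -55.8] [-6.9 13.6]
R 0.25 [494.1 -48.8] [-2.9  7. ]
R 0.2 [491.6 -41.6] [-2.6  7.2]
R 0.17 [490.2 -37.3] [-1.4  4.4]
R 0.14 [489.  -32.9] [-1.2  4.4]
R 0.11 [487.9 -28.5] [-1.1  4.4]
```

Request:
move_arm:
  rotation:
    - [0,0,0.187]
    - [0,0,0.187]
    - [0,0,0.187]
    - [0,0,0.187]
    - [0,0,0.187]
    - [0,0,0.187]
    - [0,0,0.187]
    - [0,0,0.187]
  translation:
    - [0,0,0]
    - [0,0,0]
    - [0,0,0]
    - [0,0,0]
    - [0,0,0]
    - [0,0,0]
    - [0,0,0]
    - [0,0,0]
  claw: [1,1,1,1,1,1,1,1]

```text
time: 15.3
ee_pos: [0.4649, -0.0015, 0.3177]
eef_rot: [0.658, 0.753, 0.003, 0.0]
force: [0.1, -0.4, 0.2]
finger_gap: 0.0001
finger_force: 0.0
```

Request:
move_arm:
  rotation:
    - [0,0,0.187]
    - [0,0,0.187]
    - [0,0,0.187]
    - [0,0,0.187]
    - [0,0,0.187]
    - [0,0,0.187]
    - [0,0,0.187]
    - [0,0,0.187]
  translation:
    - [0,0,0]
    - [0,0,0]
    - [0,0,0]
    - [0,0,0]
    - [0,0,0]
    - [0,0,0]
    - [0,0,0]
    - [0,0,0]
  claw: [1,1,1,1,1,1,1,1]

```text
time: 16.3
ee_pos: [0.465, -0.0015, 0.3176]
eef_rot: [-0.031, 1.0, 0.002, -0.002]
force: [-0.6, -0.6, 0.2]
finger_gap: 0.0004
finger_force: 0.0
```

Request:
move_arm:
  rotation:
    - [0,0,0.18]
    - [0,0,0.18]
    - [0,0,0]
    - [0,0,0]
    - [0,0,0]
    - [0,0,0]
    - [0,0,0]
    - [0,0,0]
  translation:
    - [31,35,0]
    - [40,45,0]
    - [40,45,0]
    - [30,35,0]
    - [0,0,-30]
    - [0,0,-30]
    - [0,0,0]
    - [0,0,0]
  claw: [1,1,1,1,1,1,1,1]

```text
time: 17.3
ee_pos: [0.6062, 0.1584, 0.2589]
eef_rot: [-0.206, 0.979, 0.002, -0.002]
force: [0.4, -0.5, 1.3]
finger_gap: 0.0002
finger_force: 0.0
```

```bash
python3 look.py w5 .073; python3 - <<'E'
from h import *
K,W=cam("wrist");a=cv2.imread("pics/w5.png")
uv=proj(K,W,(.606,.158,.176)).astype(int);uv2=proj(K,W,(.5735,.1445,.19)).astype(int);print(uv,uv2)
s=env.read_camera("side");c=env.read_camera("scene")
for p,col in((uv,(0,0,255)),(uv2,(0,255,0))):cv2.circle(a,tuple(map(int,p)),4,col,1)
cv2.imwrite("pics/m5.png",np.hstack([cv2.resize(a,(400,300)),cv2.resize(s[20:250,130:440],(400,300))]))
E
```

```text
17.3 [0.6062 0.1584 0.2589] [-0.2058  0.9786  0.0019 -0.0015] [ 0.15  0.33  0.44  1.68  0.   -0.27] 0.00024749784446461456
shield_left_knob 0.85 [281.8 169.2] [0.5695 0.1413 0.176 ]
shield_hinge 0.95 [ 60.  174.2] [0.6333 0.0045 0.176 ]
large_weight 0.9 [157.8  72.3] [0.5497 0.0073 0.073 ]
[282 223] [284 180]
```

View pics/m5.png

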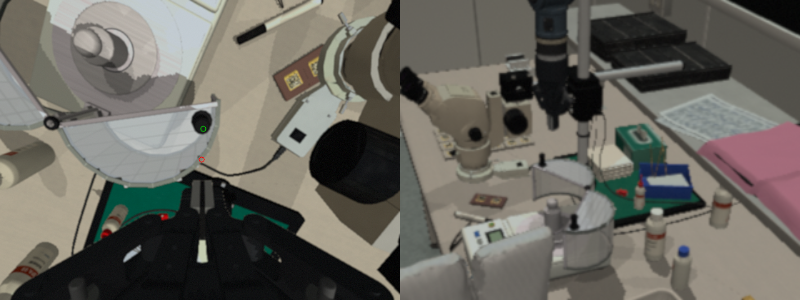

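The left part shows the left knob at about (201,121) right where predicted, with the fingers behind it. The right part shows the gripper clear of the stand and microscope. Now I descend beside the knob and push along the arc.

Request:
move_arm:
  rotation:
    - [0,0,0]
    - [0,0,0]
    - [0,0,0]
    - [0,0,0]
  translation:
    - [0,0,-30]
    - [0,0,-27]
    - [0,0,-13]
    - [0,0,0]
  claw: [1,1,1,1]

```text
time: 18.2
ee_pos: [0.6052, 0.1584, 0.1865]
eef_rot: [-0.206, 0.979, 0.002, -0.003]
force: [-0.4, 0.5, 0.2]
finger_gap: -0.0001
finger_force: 0.0
```

Request:
move_arm:
  rotation:
    - [0,0,0]
    - [0,0,0]
    - [0,0,0.05]
    - [0,0,0.05]
    - [0,0,0.05]
    - [0,0,0.05]
    - [0,0,0.05]
    - [0,0,0.05]
  translation:
    - [-8,-3,0]
    - [-8,-4,0]
    - [-7,-2.5,0]
    - [-7,-2.5,0]
    - [-7,-3,0]
    - [-7,-3.5,0]
    - [-6.5,-4,0]
    - [-6.5,-4,0]
  claw: [1,1,1,1,1,1,1,1]

```text
time: 19.2
ee_pos: [0.5489, 0.1318, 0.1891]
eef_rot: [-0.351, 0.937, 0.001, -0.001]
force: [-0.1, -0.4, 0.4]
finger_gap: -0.0004
finger_force: 0.2
```

```bash
cat > k.py <<'E'
from h import *
H=np.array([.636,.006]);st=env.read_state();print(st["time"],st["ee_pos"].round(4),st["force"].round(1))
for c in("wrist","scene","side"):
    K,W=cam(c);env.read_camera(c)
    for t,z in(("shield_left_knob",.176),("shield_right_knob",.176)):
        for d in env.landmark_of(c,t)[:2]:
            p=onplane(K,W,(d["centre"][1]*560,d["centre"][0]*420),z)[:2];v=p-H
            print(c,t,round(d["conf"],2),p.round(4),"r",np.hypot(*v).round(3),"a",np.arctan2(abs(v[1]),-v[0]).round(3))
E
python3 k.py
```

```text
19.2 [0.5489 0.1318 0.1891] [-0.1 -0.4  0.4]
wrist shield_left_knob 0.59 [0.533  0.1169] r 0.151 a 0.822
scene shield_left_knob 0.82 [0.5369 0.1213] r 0.152 a 0.861
scene shield_right_knob 0.66 [ 0.5578 -0.1303] r 0.157 a 1.05
side shield_left_knob 0.85 [0.531  0.1073] r 0.146 a 0.768
side shield_right_knob 0.61 [ 0.5695 -0.1101] r 0.134 a 1.051
```

Request:
move_arm:
  rotation:
    - [0,0,0.05]
    - [0,0,0.05]
    - [0,0,0.05]
    - [0,0,0.05]
    - [0,0,0.05]
    - [0,0,0.05]
    - [0,0,0.05]
    - [0,0,0.05]
  translation:
    - [-6,-4.5,0]
    - [-6,-5,0]
    - [-5.5,-5,-1]
    - [-5.5,-5.5,-1]
    - [-5,-5.5,0]
    - [-5,-6,0]
    - [-4.5,-6,0]
    - [-4.5,-6.5,0]
  claw: [1,1,1,1,1,1,1,1]

```text
time: 20.65
ee_pos: [0.5069, 0.0881, 0.1856]
eef_rot: [-0.53, 0.848, 0.001, -0.003]
force: [-0.4, 0.3, 0.5]
finger_gap: 0.0
finger_force: 0.2
```

Request:
move_arm:
  rotation:
    - [0,0,0.05]
    - [0,0,0.05]
    - [0,0,0.05]
    - [0,0,0.05]
    - [0,0,0.03]
    - [0,0,0]
    - [0,0,0]
  translation:
    - [-4,-6.5,0]
    - [-3.5,-6.5,0]
    - [-3,-7,0]
    - [-3,-7,0]
    - [-1.5,-4,0]
    - [0,0,0]
    - [0,0,0]
  claw: [1,1,1,1,1,1,1]

```text
time: 21.52
ee_pos: [0.4921, 0.0571, 0.1856]
eef_rot: [-0.623, 0.782, 0.001, -0.003]
force: [0.2, -0.0, 0.2]
finger_gap: 0.0003
finger_force: 0.0
```

```bash
python3 k.py
```

```text
21.525 [0.4921 0.0571 0.1856] [ 0.2 -0.   0.2]
wrist shield_left_knob 0.68 [0.4867 0.0362] r 0.152 a 0.199
wrist shield_right_knob 0.47 [ 0.519  -0.0033] r 0.117 a 0.079
scene shield_left_knob 0.68 [0.4827 0.0472] r 0.159 a 0.262
scene shield_right_knob 0.91 [ 0.5558 -0.1231] r 0.152 a 1.015
side shield_left_knob 0.58 [0.4877 0.0413] r 0.152 a 0.234
side shield_right_knob 0.78 [ 0.5611 -0.1265] r 0.152 a 1.056
```

Request:
move_arm:
  rotation:
    - [0,0,0.02]
    - [0,0,0.02]
    - [0,0,0]
    - [0,0,0]
  translation:
    - [-1,-3,0]
    - [-1,-3,0]
    - [0,0,0]
    - [0,0,0]
  claw: [1,1,1,1]

```text
time: 22.48
ee_pos: [0.4899, 0.0509, 0.1857]
eef_rot: [-0.638, 0.77, 0.001, -0.003]
force: [0.1, 0.7, 0.2]
finger_gap: 0.0
finger_force: 0.0
```

Request:
move_arm:
  rotation:
    - [0,0,0]
    - [0,0,0]
    - [0,0,0]
    - [0,0,-0.18]
    - [0,0,-0.18]
    - [0,0,-0.18]
    - [0,0,-0.18]
    - [0,0,-0.18]
  translation:
    - [0,12,0]
    - [0,0,40]
    - [0,0,50]
    - [0,0,30]
    - [0,-50,0]
    - [0,-50,0]
    - [20,-50,0]
    - [37,-50,0]
  claw: [1,1,1,1,1,1,1,1]

```text
time: 23.48
ee_pos: [0.5473, -0.1375, 0.3067]
eef_rot: [-0.237, 0.971, 0.002, -0.001]
force: [1.4, 0.9, 0.2]
finger_gap: -0.0002
finger_force: 0.0
```

Request:
move_arm:
  rotation:
    - [0,0,-0.18]
    - [0,0,-0.18]
    - [0,0,-0.18]
    - [0,0,-0.18]
    - [0,0,-0.18]
    - [0,0,-0.15]
    - [0,0,0]
    - [0,0,0]
  translation:
    - [37,-5,0]
    - [0,0,0]
    - [0,0,0]
    - [0,0,0]
    - [0,0,0]
    - [0,0,-30]
    - [0,0,-30]
    - [0,0,0]
  claw: [1,1,1,1,1,1,1,1]

```text
time: 24.48
ee_pos: [0.5825, -0.1406, 0.2421]
eef_rot: [0.278, 0.96, 0.003, -0.005]
force: [-0.5, 0.2, -0.6]
finger_gap: 0.0004
finger_force: 0.0
```

```bash
python3 k.py
```

```text
24.475 [ 0.5825 -0.1406  0.2421] [-0.5  0.2 -0.6]
wrist shield_left_knob 0.51 [ 0.5092 -0.0428] r 0.136 a 0.368
wrist shield_right_knob 0.66 [ 0.5535 -0.1241] r 0.154 a 1.006
scene shield_left_knob 0.67 [0.4885 0.0296] r 0.149 a 0.158
scene shield_left_knob 0.57 [ 0.5565 -0.1299] r 0.157 a 1.042
scene shield_right_knob 0.97 [ 0.5533 -0.1276] r 0.157 a 1.017
side shield_left_knob 0.9 [0.4864 0.0297] r 0.152 a 0.157
side shield_right_knob 0.78 [ 0.5601 -0.1137] r 0.142 a 1.006
```

Request:
move_arm:
  rotation:
    - [0,0,0]
    - [0,0,0]
    - [0,0,0]
    - [0,0,0]
  translation:
    - [0,0,-30]
    - [0,0,-18]
    - [0,0,-7]
    - [0,0,0]
  claw: [1,1,1,1]

```text
time: 25.42
ee_pos: [0.5836, -0.1419, 0.1902]
eef_rot: [0.279, 0.96, 0.003, -0.002]
force: [0.8, 0.6, 0.0]
finger_gap: 0.0
finger_force: 0.0
```

Request:
move_arm:
  rotation:
    - [0,0,0]
    - [0,0,0]
    - [0,0,-0.05]
    - [0,0,-0.05]
    - [0,0,-0.05]
    - [0,0,-0.05]
    - [0,0,-0.05]
    - [0,0,-0.05]
  translation:
    - [-7,4.5,0]
    - [-7,4.5,0]
    - [-6.5,3.5,0]
    - [-6.5,4,0]
    - [-6,4,0]
    - [-6,4.5,0]
    - [-6,5,0]
    - [-6,5,0]
  claw: [1,1,1,1,1,1,1,1]

```text
time: 26.42
ee_pos: [0.5327, -0.1068, 0.1916]
eef_rot: [0.42, 0.908, 0.003, 0.0]
force: [0.1, -0.6, 0.1]
finger_gap: -0.0002
finger_force: 0.2
```

Request:
move_arm:
  rotation:
    - [0,0,-0.05]
    - [0,0,-0.05]
    - [0,0,-0.05]
    - [0,0,-0.05]
    - [0,0,-0.05]
    - [0,0,-0.05]
    - [0,0,-0.05]
    - [0,0,-0.05]
  translation:
    - [-5.5,5.5,0]
    - [-5,5.5,0]
    - [-4.5,6,0]
    - [-4.5,6,0]
    - [-4,6.5,0]
    - [-4,6.5,0]
    - [-3.5,7,0]
    - [-3.5,7,0]
  claw: [1,1,1,1,1,1,1,1]

```text
time: 27.42
ee_pos: [0.4981, -0.0568, 0.1915]
eef_rot: [0.592, 0.806, 0.003, 0.001]
force: [0.7, -0.7, 0.2]
finger_gap: -0.0001
finger_force: 0.2
```

```bash
python3 k.py
```

```text
27.425 [ 0.4981 -0.0568  0.1915] [ 0.7 -0.7  0.2]
wrist shield_left_knob 0.71 [0.4855 0.031 ] r 0.153 a 0.165
wrist shield_right_knob 0.62 [ 0.4889 -0.0394] r 0.154 a 0.299
scene shield_left_knob 0.98 [0.4909 0.0338] r 0.148 a 0.189
scene shield_right_knob 0.72 [ 0.494  -0.0458] r 0.151 a 0.35
side shield_left_knob 0.84 [0.4834 0.0184] r 0.153 a 0.081
side shield_right_knob 0.87 [ 0.4888 -0.0411] r 0.155 a 0.31
```

Request:
move_arm:
  rotation:
    - [0,0,-0.05]
    - [0,0,-0.05]
    - [0,0,-0.03]
    - [0,0,-0.03]
    - [0,0,0]
    - [0,0,0]
  translation:
    - [-3,7,-1]
    - [-2.5,7,-1]
    - [-1.5,4.5,0]
    - [-1,4.5,0]
    - [0,0,0]
    - [0,0,0]
  claw: [1,1,1,1,1,1]

```text
time: 28.62
ee_pos: [0.4906, -0.0342, 0.1886]
eef_rot: [0.654, 0.757, 0.003, 0.0]
force: [-0.2, 0.1, -0.8]
finger_gap: 0.0002
finger_force: 0.0
```

```bash
python3 k.py
```

```text
28.625 [ 0.4906 -0.0342  0.1886] [-0.2  0.1 -0.8]
wrist shield_left_knob 0.66 [0.485 0.032] r 0.153 a 0.171
wrist shield_right_knob 0.85 [ 0.4845 -0.0146] r 0.153 a 0.135
scene shield_left_knob 0.55 [0.4868 0.0324] r 0.152 a 0.175
scene shield_right_knob 0.71 [ 0.4849 -0.013 ] r 0.152 a 0.125
scene shield_right_knob 0.53 [0.3198 0.1967] r 0.369 a 0.543
side shield_left_knob 0.88 [0.484 0.013] r 0.152 a 0.046
side shield_right_knob 0.98 [ 0.4861 -0.023 ] r 0.153 a 0.191
side shield_right_knob 0.26 [ 0.4748 -0.5238] r 0.554 a 1.275
```

Request:
move_arm:
  rotation:
    - [0,0,0]
    - [0,0,0]
    - [0,0,0]
    - [0,0,0.178]
    - [0,0,0.178]
    - [0,0,0.178]
    - [0,0,0.178]
    - [0,0,0.178]
  translation:
    - [0,-12,0]
    - [0,0,40]
    - [0,0,40]
    - [-5,35,0]
    - [0,20,0]
    - [0,0,0]
    - [0,0,0]
    - [0,0,0]
  claw: [1,1,0.5,0,0,0,0,0]
  newtons: 20

```text
time: 30.08
ee_pos: [0.4856, 0.0083, 0.2687]
eef_rot: [0.262, 0.965, 0.003, -0.001]
force: [0.3, 0.2, 0.7]
finger_gap: 0.0855
finger_force: 0.0
```

Request:
move_arm:
  rotation:
    - [0,0,0.178]
    - [0,0,0.178]
    - [0,0,0.178]
    - [0,0,0]
    - [0,0,0]
  translation:
    - [0,0,0]
    - [0,0,0]
    - [0,0,0]
    - [0,0,0]
    - [0,0,0]
  claw: [0,0,0,0,0]

```text
time: 30.7
ee_pos: [0.4855, 0.0086, 0.2686]
eef_rot: [0.002, 1.0, 0.002, -0.002]
force: [-0.6, 0.4, -0.6]
finger_gap: 0.0854
finger_force: 0.0
```

```bash
python3 k.py; python3 -c "
from h import *
s=env.read_state();print(s['ee_pos'],s['eef_rot'],s['finger_gap'])"
```

```text
30.7 [0.4855 0.0086 0.2686] [-0.6  0.4 -0.6]
wrist shield_left_knob 0.74 [0.4829 0.0308] r 0.155 a 0.161
wrist shield_right_knob 0.86 [ 0.4843 -0.0157] r 0.153 a 0.142
scene shield_left_knob 0.41 [0.6441 0.0073] r 0.008 a 2.984
scene shield_right_knob 0.64 [ 0.4845 -0.0172] r 0.153 a 0.152
scene shield_right_knob 0.42 [ 0.6646 -0.095 ] r 0.105 a 1.847
side shield_right_knob 0.7 [ 0.4959 -0.0066] r 0.141 a 0.089
[0.48545308 0.00901367 0.26865125] [ 6.71020675e-04  9.99995478e-01  2.37110385e-03 -1.72373539e-03] 0.08532499205680724
```

Request:
move_arm:
  rotation:
    - [0,0,0]
    - [0,0,0]
    - [0,0,0]
    - [0,0,0]
    - [0,0,0]
  translation:
    - [0,0,-35]
    - [0,0,-30]
    - [0,0,-15]
    - [0,0,-6]
    - [0,0,0]
  claw: [0,0,0,0,0]

```text
time: 31.78
ee_pos: [0.4857, 0.009, 0.1831]
eef_rot: [0.001, 1.0, 0.002, -0.001]
force: [0.9, -0.0, 0.2]
finger_gap: 0.0854
finger_force: 0.0
```

Request:
move_arm:
  rotation:
    - [0,0,0]
    - [0,0,0]
    - [0,0,0]
    - [0,0,0]
    - [0,0,0]
    - [0,0,0]
    - [0,0,0]
    - [0,0,0]
  translation:
    - [0,0,0]
    - [0,0,0]
    - [0,0,0]
    - [0,0,0]
    - [0,0,0]
    - [0,0,0]
    - [0,0,0]
    - [0,0,0]
  claw: [0.15,0.2,0.25,0.3,0.35,0.4,0.45,0.5]

```text
time: 32.78
ee_pos: [0.4855, 0.0098, 0.1832]
eef_rot: [0.0, 1.0, 0.003, -0.001]
force: [-1.3, 3.8, 4.8]
finger_gap: 0.0501
finger_force: 20.4
```

The gap stopped at exactly 50 mm (36 + 14), so both halves are shut. Releasing and withdrawing.

Request:
move_arm:
  rotation:
    - [0,0,0]
    - [0,0,0]
    - [0,0,0]
    - [0,0,0]
    - [0,0,0]
    - [0,0,0]
    - [0,0,0]
    - [0,0,0]
  translation:
    - [0,0,0]
    - [0,0,0]
    - [0,0,0]
    - [0,0,0]
    - [0,0,25]
    - [0,0,40]
    - [0,0,40]
    - [0,0,30]
  claw: [0.3,0.2,0.1,0,0,0,0,0]

```text
time: 33.78
ee_pos: [0.4858, 0.0088, 0.3196]
eef_rot: [0.001, 1.0, 0.002, -0.001]
force: [-0.1, 0.2, -0.5]
finger_gap: 0.0856
finger_force: 0.0
```

Request:
move_arm:
  rotation:
    - [0,0,0]
    - [0,0,0]
    - [0,0,0]
    - [0,0,0]
    - [0,0,0]
  translation:
    - [30,0,20]
    - [30,0,0]
    - [30,0,0]
    - [0,0,0]
    - [0,0,0]
  claw: [0,0,0,0,0]

```text
time: 34.4
ee_pos: [0.5751, 0.0089, 0.3374]
eef_rot: [0.001, 1.0, 0.002, -0.002]
force: [-0.9, 0.3, -0.5]
finger_gap: 0.0853
finger_force: 0.0
```

```bash
python3 k.py; python3 look.py w9 .073
```

```text
34.4 [0.5751 0.0089 0.3374] [-0.9  0.3 -0.5]
wrist shield_left_knob 0.68 [0.4839 0.0251] r 0.153 a 0.125
wrist shield_right_knob 0.78 [ 0.4827 -0.0102] r 0.154 a 0.105
scene shield_left_knob 0.67 [0.4791 0.0342] r 0.159 a 0.178
scene shield_right_knob 0.65 [ 0.4849 -0.0135] r 0.152 a 0.128
side shield_left_knob 0.57 [0.4801 0.0328] r 0.158 a 0.17
side shield_right_knob 0.81 [ 0.4841 -0.0141] r 0.153 a 0.131
34.85 [0.5752 0.009  0.338 ] [ 6.0e-04  1.0e+00  2.3e-03 -1.5e-03] [-0.1   0.23  0.48  1.82  0.   -0.1 ] 0.08523023975733787
pan_centre 0.6 [227.7 279.7] [ 0.7251 -0.0688  0.076 ]
shield_left_knob 0.63 [300.7  94.8] [0.4835 0.0251 0.176 ]
shield_right_knob 0.56 [262.6  93. ] [ 0.482  -0.0082  0.176 ]
shield_right_knob 0.2 [300.1  96.7] [0.485  0.0246 0.176 ]
shield_hinge 0.71 [281.1 250.6] [0.6328 0.0075 0.176 ]
shield_hinge 0.2 [225.6 278.7] [ 0.665 -0.051  0.176]
large_weight 0.67 [283.3 157. ] [0.5519 0.0104 0.073 ]
```

View pics/w9.png

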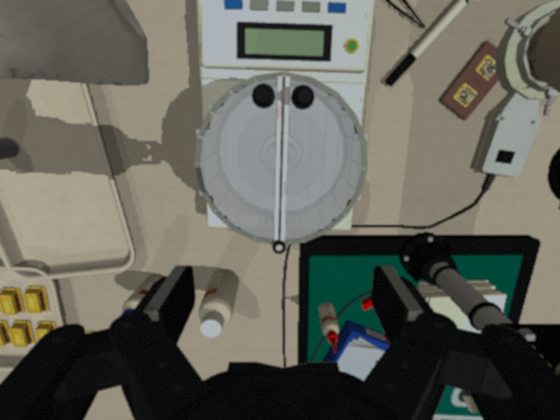

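The picture shows the shield shut as a full circle, with the edges parallel at column ~281, the knobs 35 mm apart at (263,96) and (302,97), and the weight inside. The robot is clear, so I hand in.

```bash
python3 -c "
from bench import env
print(env.close_job())"
```

```text
the job is handed in; nothing more can be done
None
```

The job is handed in at about 35 s of the allowed 67 s, with no verdict returned: the larger weight stands free on the pan within about 3 mm of its centre by my camera fit, and both shield halves look shut edge to edge.

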